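# Refit the crank of the hand mill and lock it with its spring clip

## Robot

A 6-joint arm with a two-finger parallel gripper is mounted at the origin on a cart in front of the work surface, level with it; the furniture and walls round the work are solid. World frame = base frame: x ahead of the robot, y to its left, z up, the work surface at z = 0. Lengths are in m, angles in degrees, forces in N, time in s.
With the tool pointing down it reaches from about 0.35 to 0.875 m from the base axis. Payload 4.2 kg.
Tool frame: the origin (TCP) lies at the very end of the fingers, on their centre line; the grasp point (between the pads) lies 19 mm behind it (r.grip_point_offset is the distance from the TCP to the grasp point, in m); z points along the fingers, y is the line along which they close (so a half turn about z gives the same grasp; the last joint's range is limited). The gripper opens to 87 mm and grips with 3 to 60 N. Pads are 19 mm wide; open, the fingers measure 117 mm over their backs; the gripper's body (75 mm by 190 mm) begins 51 mm behind the grasp point.
Start: joints at [78.415, 22.042, 0.453, 0, -68.411, -14.817], TCP at [0.278, 0.56, 0.223] pointing down, gripper open.
Joint ranges: [-179.83, 179.83], [-69.29, 118.12], [-61.27, 80.66], [-181.25, 117.63], [-171.15, -9.14], [-177.46, 177.46]. Speed limits (degrees/s): [159.86, 159.86, 180, 180, 180, 180].

## Interface

Orientations are given as a 3x3 rotation matrix whose columns are the frame's x, y, z axes.
In Python, from station import r gives the robot as it stands.
- The arm moves only by the tool move_arm, never from a script. Its argument "series" is a list of rows, each a list of 3 entries, a list of its own where there are three numbers: the turn, a rotation vector about the tool's x, y, z as a fraction of full scale, then the shift along the tool's x, y, z as a fraction of full scale, then the opening, from 0 (shut) to 1 (fully open). A call has 1 to 12 rows; each row shifts and turns the commanded pose from where the row before left it, along the tool's axes as they then stand; what a row does not reach is not made up. Full scale, the value 1, is 0.5 m for a shift and 0.1 rad for a turn. A row lasts 1/10 s, in which the tool goes at most 50 mm and 8.59 degrees, less where a joint would pass 70% of its speed; a pose out of reach is approached as far as the arm can. A call with a number of a shift or a turn outside -1 to 1 is refused whole. A call with a gripper value outside its range is refused whole. The fingers move at their own pace and stop on an object; the grip force is fixed at half the most. Time passes only in rows, so rows that do not move let the fingers close. It gives the time, the measured TCP pose, the force, the opening and the grip force at its end, in the units of the state.
- r.sense(): the state, without advancing time (a new reading comes with each control period).
- r.capture(name): name is "scene" or "top" or "wrist"; returns a dict with "img" (480x640x3 uint8, red, green, blue), "fx", "fy", "cx", "cy" (pixels), "origin" and "orientation" of the camera in the world. Camera axes: x right, y up, looking along -z (the intrinsics and any distortion apply to the point x, -y, -z); pixel columns grow to the right and rows downward; lengths in m; the calibration is good to about 2 mm. A picture is of the moment at which its call begins. There is no depth.
- r.finish_job(): hands the job in; it is judged then, once.
Trained networks look in the newest picture that a camera, given by its name, has taken for a name from the list of things; names that differ only in an ending like _2 or _b are one class to them, and where a whole thing is asked for, a point or a joint stands for the part that bears it (a point fixed in the world has none). Each returns a list of dicts, best first, with "score" (0 to 1); they miss things now and then, are a little off and sometimes report something else, mostly with a low value. They report only what shows in the picture. A call takes as long as a camera call. They do not tell look-alikes from the thing itself.
- r.cut_out(target, camera): "pixels" (480x640 bool, what is visible of it) and "centre" ([column, row] in pixels, amid what is visible of it).
- r.pinpoint(target, camera): "centre" ([column, row] in pixels: a listed point, or the origin of a listed thing).
The state is a dict: "time_s": time; "joints": joint angles; "joint_velocities": joint speeds; "effort": joint torques, N m; "tcp_pos": TCP position; "ee_rot": TCP orientation; "wrist_force": force on the tool from outside, world axes, zero at the start; "moment": the same for the moment, N m; "gripper_width": opening from 0.0 (shut) to 1.0 (fully open); "gripper_force": force on a finger pad.
Only numpy, scipy, OpenCV 4.12 (cv2) and the standard library are available. Lean on these libraries where they do the work, as an engineer would, in place of code of your own. Each camera call takes 0.05 s, during which the arm holds its last target. There are 200 camera calls.

## Task

The hand mill has been washed and its crank is only loosely back on. Press the crank down the spindle until it is fully home, then take the spring clip from the worktop and push it mouth first, from the side, into the spindle's groove on top of the crank's boss until it has snapped in and sits fully home round the spindle. Use no more than a firm finger's push (under 30 N) on the crank and on the clip, and leave the other things on the worktop as they stand.

Things in the scene. Friction and masses are not known exactly. Their poses are not given: they have to be found in the camera images.
- mill: hand mill, held fast to the worktop by its suction foot (120 mm wide). Origin: centre of its underside, on the axis of its upright steel spindle; z up. Its cover is 127 mm high. How far the spindle stands out depends on the grind setting, which is not measured: the brass collar on which the crank's boss sits when home is 129 to 146 mm above the worktop. It stays as it is.
- crank (a joint): how far the crank stands above its home place on the spindle, m; 0 = home, at most 0.024. Its boss is a steel disc 48 mm wide (42 mm on top, chamfered) and 20 mm thick; as long as it stands high it hides the groove. Tight keyed fit, no spring: 4 to 8 N downward makes it slide, it stays where it is left; at home, on the collar, it stops hard. It may be pressed anywhere on the boss.
- spindle (a joint): angle of spindle and crank, which turn together, stiffly, rad; the crank's arm points along the mill's x axis turned by this angle, anticlockwise from above. The arm is 18 mm wide, its upper face 8 mm below the boss's top; 98 mm from the axis it carries an upright knob 27 mm thick that reaches 37 mm above the boss's top.
- mill_axis (a point): a point on the spindle's axis 120 mm above the mill's underside, inside the cover. Above the boss, when that is home, the spindle shows: first its groove, a waist 14 mm thick and 8 mm high (the boss's flat top is its lower side, and the clip may slide in along it), then a plain round head 20 mm wide and 14 mm tall.
- clip: spring clip lying flat: an open horseshoe loop of 6 mm round steel wire with a black finger grip on its closed end, 44 g. Origin: centre of the loop (the spindle's axis when seated), on the wire's underside; z up, x out of the open mouth. Legs reach 19 mm ahead of the origin; the closed end's inner face is 7.3 mm behind it.
- clip_grip (a point): centre of the clip's finger grip, a ribbed black block 24 mm long, 12 mm across (along the clip's y) and 20 mm tall; 28 mm behind the clip's origin and 12.75 mm above the wire's underside. Axes as the clip's.
- clip_throat (a point): middle of the clip's throat, 6 mm ahead of the clip's origin, where the legs are 10.4 mm apart; from there they flare to 21 mm apart at the tips. Pushed mouth first on the 14 mm waist it needs 4 to 10 N until the legs spread and snap round the waist; then the closed end meets the waist and it stops hard.
- leg_left (a joint): how far the clip's leg at its own +y side is sprung open, rad; 0 = relaxed, about 0.11 while the waist passes the throat.
- leg_right (a joint): the same for the leg at the clip's own -y side.
- spice_jar_1: spice jar with a green lid, 46 mm wide, 106 mm tall; a bystander. Origin: centre of its underside.
- spice_jar_2: second spice jar with a green lid, 46 mm wide, 106 mm tall; a bystander. Origin: centre of its underside.
- salt_shaker: glass shaker with a grey dome top, 44 mm wide, 90 mm tall; a bystander. Origin: centre of its underside.
- tin: small closed food tin with a paper label, 57 mm wide, 72 mm tall; a bystander. Origin: centre of its underside.
There are look-alikes about, which are no part of the job. There is more than one size of the mill; the job needs the larger.

How it is judged (in metres and radians):
On the way, in this order (a step that is already met when the one before it is completed fails the run):
1. the crank is pressed fully home on the spindle (within 1.5 mm) (value of joint crank below 0.0015 m), for 0.2 s.
2. the clip, with the crank still home, is snapped into the groove round the spindle (value of joint crank below 0.0015 m and horizontal distance between clip and mill below 0.0025 m and z of clip in the frame of mill between 0.146 and 0.1695 m and angle between clip's own z axis and vertical below 0.2 rad and value of joint each of leg_left, leg_right below 0.04 rad), for 0.2 s.
At the end, for the whole second after the job is handed in: The crank is within 1.5 mm of home; the clip lies level (within 0.2 rad) in the groove, its loop's centre within 2.5 mm of the spindle axis and its underside 146 to 169.5 mm above the mill's (in the groove, at any grind setting), both legs sprung back (under 0.04 rad), released and at rest (all of step 2 and linear speed of clip below 0.02 m/s and angular speed of clip below 0.2 rad/s); the robot touches nothing.
It fails at once if the mill or its crank is pressed with more than 30 N (contact force between the fingers and mill above 30 N).
It fails at once if the clip is pressed on the mill, its spindle or crank with more than 30 N (contact force between clip and mill above 30 N).
It fails at once if another thing on the worktop is shoved more than 30 mm or tipped over (distance of any of spice_jar_1, spice_jar_2, salt_shaker, tin from where it was at the start of the episode above 0.03 m or angle between any of spice_jar_1, spice_jar_2, salt_shaker, tin's own z axis and vertical above 0.5 rad).
It also fails if it takes over 67 s, if anything falls off the work surface, if the arm or the gripper's body presses on something with over 40 N, if the wrist force passes 120 N, or if a joint passes its speed limit or range.

## Working session

There is one attempt and no reset: what is moved stays moved. The work goes in short steps, Python scripts to look and compute and a tool call to move; the robot and the scene stay as the last step left them, time stands still between calls to the robot, and variables do not carry over. Pictures are saved under pics/ and viewed, at most 10 in all, crops included, and the job is handed in when it is done.

Besides the shell and the picture viewer there is one more tool, called after "Call:" in YAML: its name, and indented under it one key for each argument. move_arm: Moves the arm, as the interface text tells. Its arguments: {"type":"object","properties":{"series":{"type":"array"}},"required":["series"]}

```bash
ls; mkdir -p pics; cat > h.py <<'E'
from station import r
import numpy as np, cv2
def cap(c,name=None):
    d=r.capture(c)
    if name: cv2.imwrite('pics/'+name+'.png',d['img'][:,:,::-1])
    return d
def ray(d,p):
    v=np.array([(p[0]-d['cx'])/d['fx'],-(p[1]-d['cy'])/d['fy'],-1.])
    v=np.array(d['orientation'])@v
    return np.array(d['origin']),v/np.linalg.norm(v)
def atz(d,p,z):
    o,v=ray(d,p); return o+v*(z-o[2])/v[2]
def tri(rs):
    A=0;b=0
    for o,v in rs:
        P=np.eye(3)-np.outer(v,v);A=A+P;b=b+P@o
    x=np.linalg.solve(A,b)
    return x,[np.linalg.norm((np.eye(3)-np.outer(v,v))@(x-o)) for o,v in rs]
def proj(d,X):
    c=np.array(d['orientation']).T@(np.array(X)-d['origin'])
    return np.array([d['cx']+d['fx']*c[0]/-c[2], d['cy']-d['fy']*c[1]/-c[2]])
E
python3 - <<'E'
from h import *
D={c:cap(c,c+'0') for c in ('scene','top','wrist')}
for c in D:
    d=D[c]; print(c,{k:np.round(v,3).tolist() for k,v in d.items() if k!='img'})
    for t in ('mill','mill_axis','clip','clip_grip','clip_throat','crank'):
        print(t,[(np.round(x['centre'],1).tolist(),round(x['score'],2)) for x in (r.pinpoint(t,c) if t!='crank' else r.cut_out(t,c))])
im=np.hstack([cv2.resize(D[c]['img'],(800,600)) for c in ('scene',)])
cv2.imwrite('pics/s0.png',im[:,:,::-1])
print(r.sense())
E
```

```text
pics
scene {'fx': 583.139, 'fy': 583.139, 'cx': 318.599, 'cy': 240.525, 'origin': [0.486, 0.512, 1.079], 'orientation': [[-0.99, -0.103, 0.092], [0.138, -0.784, 0.605], [0.01, 0.612, 0.791]]}
mill [([400.0, 234.1], 0.89), ([279.1, 358.2], 0.82)]
mill_axis [([406.3, 210.8], 0.9), ([275.0, 323.9], 0.82)]
clip [([273.2, 236.5], 0.44), ([274.8, 323.6], 0.42)]
clip_grip [([282.2, 234.3], 0.73)]
clip_throat [([267.8, 235.8], 0.72)]
crank [([256.2, 316.5], 0.92), ([388.9, 209.3], 0.71)]
top {'fx': 443.122, 'fy': 443.122, 'cx': 317.372, 'cy': 234.382, 'origin': [0.237, -0.182, 1.203], 'orientation': [[0.024, 0.99, -0.136], [-1.0, 0.025, 0.011], [0.015, 0.136, 0.991]]}
mill [([256.9, 202.1], 0.86), ([357.5, 323.0], 0.68)]
mill_axis [([359.0, 324.4], 0.66), ([419.3, 170.1], 0.35)]
clip [([363.8, 214.5], 0.65)]
clip_grip [([364.1, 210.4], 0.69), ([371.8, 220.5], 0.54)]
clip_throat [([368.2, 209.4], 0.54), ([256.4, 203.9], 0.49)]
crank [([246.4, 176.6], 0.91), ([357.2, 311.7], 0.82), ([249.8, 177.3], 0.32)]
wrist {'fx': 343.77, 'fy': 343.77, 'cx': 323.918, 'cy': 240.795, 'origin': [0.341, 0.529,
[... 279 characters left out ...]
4109428e+01, -1.48184002e+01]), 'joint_velocities': array([-0.02567312, -0.03279348,  0.08475297, -0.01352023,  0.01528745,
        0.02783875]), 'effort': array([ 7.04761715e-04, -3.90481138e+01,  1.87621200e+01,  4.22432140e+00,
        1.54480466e-02, -1.75160767e-05]), 'tcp_pos': array([0.27787586, 0.5598099 , 0.2225467 ]), 'ee_rot': array([[ 8.95693840e-01, -4.44671277e-01,  6.65900144e-06],
       [-4.44671277e-01, -8.95693840e-01, -9.52613078e-06],
       [ 1.02004233e-05,  5.57142999e-06, -1.00000000e+00]]), 'wrist_force': array([ 0.31741859, -0.00202574,  0.60557457]), 'moment': array([ 0.0170695 ,  0.00961255, -0.00969098]), 'gripper_force': 0.0, 'gripper_width': 1.002476528173423}
```

View pics/s0.png

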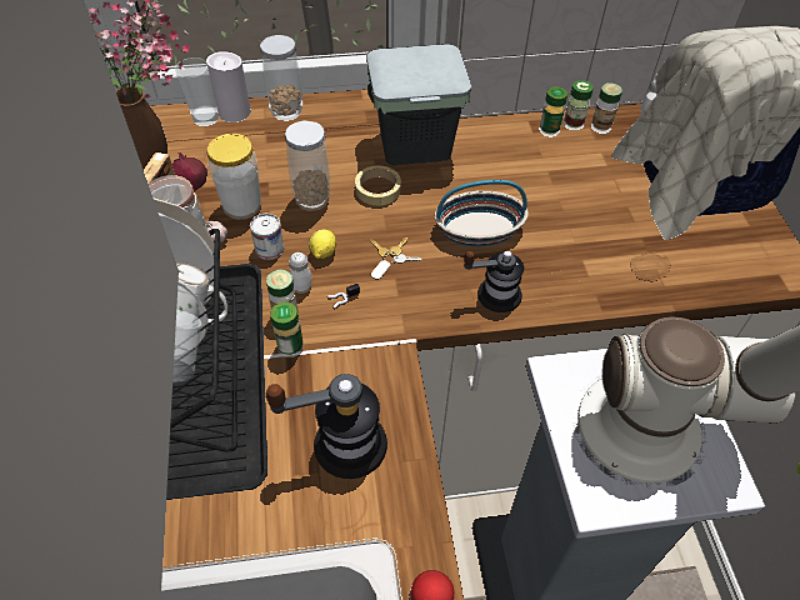

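View pics/top0.png

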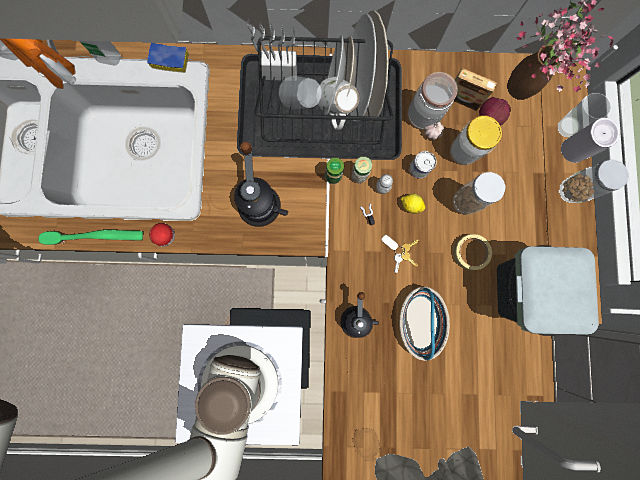

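```bash
python3 - <<'E'
from h import *
D={c:cap(c) for c in ('scene','top')}
s,t=D['scene'],D['top']
for p in ([400,234.1],[279.1,358.2]): print('mill scene',atz(s,p,0))
for p in ([256.9,202.1],[357.5,323]): print('mill top',atz(t,p,0))
for p in ([406.3,210.8],[275,323.9]): print('axis scene',atz(s,p,.12))
for p in ([359,324.4],): print('axis top',atz(t,p,.12))
print('grip',atz(s,[282.2,234.3],.013),atz(t,[364.1,210.4],.013),atz(t,[371.8,220.5],.013))
print('throat',atz(s,[267.8,235.8],.003),atz(t,[368.2,209.4],.003),'clip',atz(s,[273.2,236.5],0),atz(t,[363.8,214.5],0))
for n in ('spice_jar_1','salt_shaker','tin'):
  for c in D: print(n,c,[(np.round(atz(D[c],x['centre'],0)[:2],3).tolist(),round(x['score'],2)) for x in r.pinpoint(n,c)])
E
```

```text
mill scene [ 0.166289   -0.30711192  0.        ]
mill scene [ 0.48034632 -0.0255523   0.        ]
mill top [ 0.48799125 -0.0260951   0.        ]
mill top [ 0.16620418 -0.30805976  0.        ]
axis scene [ 0.17389265 -0.27728236  0.12      ]
axis scene [ 0.48173842 -0.03660284  0.12      ]
axis top [ 0.16999882 -0.29908941  0.12      ]
grip [ 0.44272871 -0.33234205  0.013     ] [ 0.46998129 -0.32133875  0.013     ] [ 0.44251922 -0.34263029  0.013     ]
throat [ 0.47622708 -0.34018668  0.003     ] [ 0.47505016 -0.33381743  0.003     ] clip [ 0.46381339 -0.33883074  0.        ] [ 0.46099232 -0.32214304  0.        ]
spice_jar_1 scene [([0.569, -0.234], 0.59), ([0.571, -0.312], 0.56), ([0.477, -0.031], 0.23)]
spice_jar_1 top [([0.57, -0.307], 0.78), ([0.568, -0.243], 0.67)]
salt_shaker scene [([0.542, -0.368], 0.9), ([0.598, -0.472], 0.72)]
salt_shaker top [([0.544, -0.365], 0.74)]
tin scene [([0.602, -0.482], 0.64), ([0.478, -0.03], 0.2)]
tin top [([0.599, -0.473], 0.79), ([0.487, -0.029], 0.38)]
```

The mills are at scene (279,358)/top (257,202), the larger one at about (0.482, -0.03), and at scene (400,234)/top (357,323), the smaller look-alike. The larger fits the 120 mm foot. The clip is at top (368,214), near (0.46, -0.335), with its mouth facing about +x; the wrist crops will confirm both. I'll move above the large mill first.

Call:
move_arm:
  series:
    - [[0, 0, 0], [0.064, 0.062, -0.02], 0.35]
    - [[0, 0, 0], [0.064, 0.062, -0.02], 0.35]
    - [[0, 0, 0], [0.064, 0.062, -0.02], 0.35]
    - [[0, 0, 0], [0.064, 0.062, -0.02], 0.35]
    - [[0, 0, 0], [0.064, 0.062, -0.02], 0.35]
    - [[0, 0, 0], [0.064, 0.062, -0.02], 0.35]
    - [[0, 0, 0], [0.064, 0.062, -0.02], 0.35]
    - [[0, 0, 0], [0.064, 0.062, -0.02], 0.35]
    - [[0, 0, 0], [0.064, 0.062, 0], 0.35]
    - [[0, 0, 0], [0.064, 0.062, 0], 0.35]
    - [[0, 0, 0], [0.064, 0.062, 0], 0.35]
    - [[0, 0, 0], [0.064, 0.062, 0], 0.35]

```text
time_s: 2.65
tcp_pos: [0.4566, 0.0541, 0.303]
ee_rot: [[0.896, -0.444, 0.001], [-0.444, -0.896, 0.001], [0.001, -0.001, -1.0]]
wrist_force: [0.5, 1.1, 0.8]
gripper_width: 0.349
gripper_force: 0.0
```

Call:
move_arm:
  series:
    - [[0, 0, 0], [0.06, 0.062, 0], 0.35]
    - [[0, 0, 0], [0.06, 0.062, 0], 0.35]
    - [[0, 0, 0], [0, 0, 0], 0.35]
    - [[0, 0, 0], [0, 0, 0], 0.35]

```text
time_s: 3.05
tcp_pos: [0.4825, -0.0273, 0.3024]
ee_rot: [[0.895, -0.447, -0.0], [-0.447, -0.895, 0.0], [-0.0, 0.0, -1.0]]
wrist_force: [-0.2, 0.2, -0.3]
gripper_width: 0.347
gripper_force: 0.0
```

```bash
python3 - <<'E'
from h import *
D={c:cap(c,c+'1') for c in ('wrist','scene','top')}
for c in D:
    for t in ('mill_axis','mill','spindle','crank'):
        print(c,t,[(np.round(x['centre'],1).tolist(),round(x['score'],2), int(x['pixels'].sum()) if 'pixels' in x else '') for x in (r.pinpoint(t,c) if 'mill' in t else r.cut_out(t,c))])
s=r.sense();print(s['tcp_pos'],s['gripper_width'],s['wrist_force'],s['time_s'])
d=D['wrist'];print(d['origin'],d['orientation'],proj(d,[.482,-.033,.17]))
E
```

```text
wrist mill_axis [([326.5, 222.5], 0.55, ''), ([539.0, 108.4], 0.24, '')]
wrist mill [([584.5, 312.0], 0.77, '')]
wrist spindle [([304.3, 206.6], 0.9, 5022), ([554.8, 114.7], 0.22, 725)]
wrist crank [([535.6, 111.2], 0.72, 134), ([306.3, 199.0], 0.62, 4625)]
scene mill_axis [([274.6, 324.7], 0.94, ''), ([405.7, 211.9], 0.77, '')]
scene mill [([276.9, 355.7], 0.66, ''), ([401.5, 236.8], 0.63, '')]
scene spindle [([259.5, 317.0], 0.61, 1242), ([404.2, 214.0], 0.47, 15)]
scene crank [([255.5, 316.5], 0.61, 1223), ([407.2, 210.3], 0.44, 69)]
top mill_axis [([361.1, 325.4], 0.77, ''), ([252.5, 197.9], 0.56, '')]
top mill [([260.3, 203.6], 0.81, ''), ([354.7, 319.6], 0.7, ''), ([334.7, 176.2], 0.41, '')]
top spindle [([359.2, 312.8], 0.79, 274), ([248.5, 191.4], 0.67, 171)]
top crank [([248.9, 196.7], 0.68, 121), ([358.3, 312.7], 0.62, 240)]
[ 0.48259372 -0.02631243  0.30253139] 0.34955851934444504 [ 0.40647375  0.30778532 -0.18993297] 3.8
[ 0.54593008 -0.058284    0.46369558] [[-4.48511599e-01  8.63148988e-01  2.31972348e-01]
 [-8.93777002e-01 -4.33179493e-01 -1.16267789e-01]
 [ 1.29240069e-04 -2.59479002e-01  9.65748741e-01]] [330.8034373  229.30492466]
```

View pics/wrist1.png

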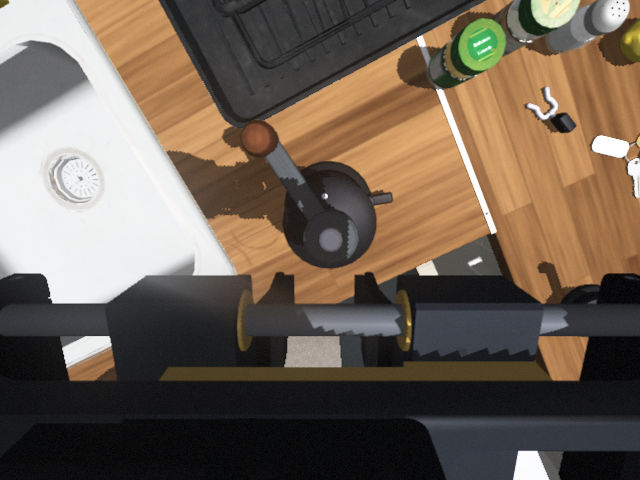

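The wrist picture shows the large mill's boss and spindle head at (331,239). The knob at (258,138) is on the far side, and the clip is at (552,110) with its grip at (563,122). Next I'll triangulate the head.

```bash
python3 - <<'E'
from h import *
D={c:cap(c) for c in ('wrist','scene','top')}
w,s=D['wrist'],D['scene']
print(tri([ray(w,(331,239)),ray(s,(276,308.8))]))
for z in (.17,.18,.19): print(z,atz(w,(331,239),z),atz(s,(276,308.8),z))
print('grip',atz(w,(563,122),.013),'tips',atz(w,(530,107),.003),atz(w,(547,90),.003))
print('knob',atz(w,(258,135),.21))
g=cv2.resize(s['img'][270:390,210:370],(640,480),interpolation=cv2.INTER_CUBIC)
g2=cv2.resize(w['img'][170:290,250:410],(640,480),interpolation=cv2.INTER_CUBIC)
cv2.imwrite('pics/c1.png',cv2.resize(np.hstack([g,g2]),(800,300))[:,:,::-1])
E
```

```text
(array([ 0.47753792, -0.0297276 ,  0.18463644]), [np.float64(0.00013018517576416226), np.float64(0.00013018517576416898)])
0.17 [ 0.47408485 -0.02825429  0.17      ] [ 0.47728225 -0.03865897  0.17      ]
0.18 [ 0.47653107 -0.02923497  0.18      ] [ 0.47737406 -0.03259509  0.18      ]
0.19 [ 0.47897729 -0.03021565  0.19      ] [ 0.47746587 -0.02653121  0.19      ]
grip [ 0.44197044 -0.33726465  0.013     ] tips [ 0.47559153 -0.31144154  0.003     ] [ 0.48526009 -0.33641709  0.003     ]
knob [ 0.57503132 -0.01954475  0.21      ]
```

View pics/c1.png

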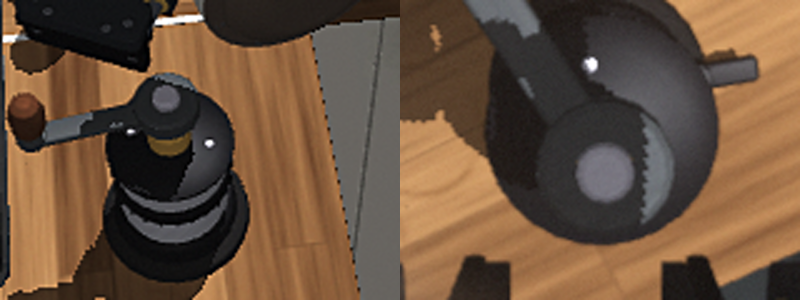

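Head top is at about (0.4775, -0.030, 0.184), so boss home top is about 0.162. That is within the 0.149 to 0.166 range given. Descending to straddle the head.

Call:
move_arm:
  series:
    - [[0, 0, 0], [-0.0054, 0.0116, 0.05], 0.31]
    - [[0, 0, 0], [0, 0, 0.06], 0.31]
    - [[0, 0, 0], [0, 0, 0.06], 0.31]
    - [[0, 0, 0], [0, 0, 0.03], 0.31]
    - [[0, 0, 0], [0, 0, 0], 0.31]
    - [[0, 0, 0], [0, 0, 0], 0.31]

```text
time_s: 4.55
tcp_pos: [0.4781, -0.0304, 0.2031]
ee_rot: [[0.896, -0.444, 0.001], [-0.444, -0.896, -0.0], [0.001, 0.0, -1.0]]
wrist_force: [0.6, -0.2, 0.8]
gripper_width: 0.307
gripper_force: 0.0
```

```bash
python3 - <<'E'
from h import *
d=cap('wrist','wrist2'); s=r.sense();print(s['tcp_pos'],s['gripper_width'],s['wrist_force'])
print(proj(d,[.4775,-.030,.184]),proj(d,s['tcp_pos']))
E
```

```text
[ 0.47848788 -0.03030077  0.20368539] 0.3097090027610199 [-0.05805662  0.28073173 -0.13852477]
[325.05012732 280.09932572] [324.83876472 292.59218593]
```

View pics/wrist2.png

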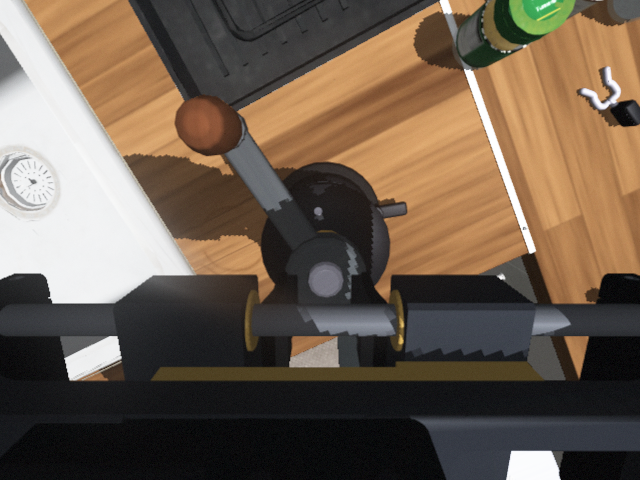

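The head is at (325,280), exactly as predicted, and centred between the fingers. Pressing down gently.

Call:
move_arm:
  series:
    - [[0, 0, 0], [0, 0, 0.008], 0.31]
    - [[0, 0, 0], [0, 0, 0.008], 0.31]
    - [[0, 0, 0], [0, 0, 0.006], 0.31]
    - [[0, 0, 0], [0, 0, 0.003], 0.31]
    - [[0, 0, 0], [0, 0, 0.002], 0.31]
    - [[0, 0, 0], [0, 0, 0.002], 0.31]
    - [[0, 0, 0], [0, 0, 0.002], 0.31]
    - [[0, 0, 0], [0, 0, 0.002], 0.31]
    - [[0, 0, 0], [0, 0, 0.002], 0.31]

```text
time_s: 5.5
tcp_pos: [0.4776, -0.0304, 0.185]
ee_rot: [[0.896, -0.445, 0.0], [-0.445, -0.896, 0.0], [0.0, -0.0, -1.0]]
wrist_force: [0.3, 0.5, 0.3]
gripper_width: 0.308
gripper_force: 0.0
```

Call:
move_arm:
  series:
    - [[0, 0, 0], [0, 0, 0.002], 0.31]
    - [[0, 0, 0], [0, 0, 0.002], 0.31]
    - [[0, 0, 0], [0, 0, 0.002], 0.31]
    - [[0, 0, 0], [0, 0, 0.002], 0.31]
    - [[0, 0, 0], [0, 0, 0.002], 0.31]
    - [[0, 0, 0], [0, 0, 0.002], 0.31]

```text
time_s: 6.1
tcp_pos: [0.4777, -0.0304, 0.1798]
ee_rot: [[0.896, -0.444, 0.0], [-0.444, -0.896, -0.0], [0.0, 0.0, -1.0]]
wrist_force: [-1.3, 0.6, 5.8]
gripper_width: 0.311
gripper_force: 2.8
```

Call:
move_arm:
  series:
    - [[0, 0, 0], [0, 0, 0.002], 0.31]
    - [[0, 0, 0], [0, 0, 0.002], 0.31]
    - [[0, 0, 0], [0, 0, 0.002], 0.31]
    - [[0, 0, 0], [0, 0, 0.002], 0.31]
    - [[0, 0, 0], [0, 0, 0.002], 0.31]
    - [[0, 0, 0], [0, 0, 0.002], 0.31]
    - [[0, 0, 0], [0, 0, 0.002], 0.31]

```text
time_s: 6.8
tcp_pos: [0.4777, -0.0304, 0.1729]
ee_rot: [[0.896, -0.444, 0.001], [-0.444, -0.896, -0.0], [0.001, -0.0, -1.0]]
wrist_force: [-3.7, 0.9, 5.0]
gripper_width: 0.309
gripper_force: 2.8
```

Call:
move_arm:
  series:
    - [[0, 0, 0], [0, 0, 0.002], 0.31]
    - [[0, 0, 0], [0, 0, 0.002], 0.31]
    - [[0, 0, 0], [0, 0, 0.002], 0.31]

```text
time_s: 7.1
tcp_pos: [0.4776, -0.0304, 0.1699]
ee_rot: [[0.896, -0.444, 0.0], [-0.444, -0.896, -0.0], [0.001, -0.0, -1.0]]
wrist_force: [-1.4, 0.3, 5.3]
gripper_width: 0.309
gripper_force: 2.8
```

Call:
move_arm:
  series:
    - [[0, 0, 0], [0, 0, 0.001], 0.31]
    - [[0, 0, 0], [0, 0, 0.001], 0.31]
    - [[0, 0, 0], [0, 0, 0.001], 0.31]
    - [[0, 0, 0], [0, 0, 0.001], 0.31]

```text
time_s: 7.5
tcp_pos: [0.4776, -0.0304, 0.1679]
ee_rot: [[0.896, -0.444, 0.0], [-0.444, -0.896, -0.0], [0.001, -0.0, -1.0]]
wrist_force: [-2.3, 0.2, 4.8]
gripper_width: 0.309
gripper_force: 2.7
```

Call:
move_arm:
  series:
    - [[0, 0, 0], [0, 0, 0.001], 0.31]
    - [[0, 0, 0], [0, 0, 0.001], 0.31]
    - [[0, 0, 0], [0, 0, 0.001], 0.31]

```text
time_s: 7.8
tcp_pos: [0.4776, -0.0304, 0.1664]
ee_rot: [[0.896, -0.444, 0.0], [-0.444, -0.896, -0.0], [0.0, -0.0, -1.0]]
wrist_force: [-1.0, -0.9, 5.5]
gripper_width: 0.308
gripper_force: 2.7
```

Call:
move_arm:
  series:
    - [[0, 0, 0], [0, 0, 0.001], 0.31]
    - [[0, 0, 0], [0, 0, 0.001], 0.31]
    - [[0, 0, 0], [0, 0, 0.001], 0.31]

```text
time_s: 8.1
tcp_pos: [0.4777, -0.0304, 0.1651]
ee_rot: [[0.896, -0.444, 0.0], [-0.444, -0.896, -0.0], [0.001, 0.0, -1.0]]
wrist_force: [-3.9, 2.2, 9.1]
gripper_width: 0.308
gripper_force: 4.4
```

Call:
move_arm:
  series:
    - [[0, 0, 0], [0, 0, 0.0006], 0.31]
    - [[0, 0, 0], [0, 0, 0], 0.31]

```text
time_s: 8.3
tcp_pos: [0.4777, -0.0304, 0.165]
ee_rot: [[0.896, -0.444, 0.001], [-0.444, -0.896, -0.0], [0.001, 0.0, -1.0]]
wrist_force: [-3.7, 1.5, 8.9]
gripper_width: 0.312
gripper_force: 4.0
```

Call:
move_arm:
  series:
    - [[0, 0, 0], [0, 0, 0.001], 0.31]
    - [[0, 0, 0], [0, 0, 0.001], 0.31]
    - [[0, 0, 0], [0, 0, 0], 0.31]

```text
time_s: 8.6
tcp_pos: [0.4777, -0.0304, 0.165]
ee_rot: [[0.896, -0.444, 0.001], [-0.444, -0.896, -0.0], [0.001, -0.0, -1.0]]
wrist_force: [-4.5, 1.5, 12.4]
gripper_width: 0.315
gripper_force: 6.5
```

It's at the hard stop with boss top at z = 0.165, inside the 0.149 to 0.166 window, and force is 12 N. Lifting and going over to the clip.

Call:
move_arm:
  series:
    - [[0, 0, 0], [0, 0, -0.08], 0.31]
    - [[0, 0, 0], [0, 0, -0.08], 0.31]
    - [[0, 0, 0], [0, 0, -0.05], 0.31]
    - [[0, 0, 0], [0.03, 0.083, 0], 0.5]
    - [[0, 0, 0], [0.03, 0.083, 0], 0.5]
    - [[0, 0, 0], [0.03, 0.083, 0], 0.5]
    - [[0, 0, 0], [0.03, 0.083, 0], 0.5]
    - [[0, 0, 0], [0.03, 0.083, 0], 0.5]
    - [[0, 0, 0], [0.03, 0.083, 0], 0.5]
    - [[0, 0, 0], [0.03, 0.083, 0], 0.5]

```text
time_s: 9.6
tcp_pos: [0.442, -0.339, 0.2676]
ee_rot: [[0.896, -0.445, 0.0], [-0.445, -0.896, -0.0], [0.0, -0.0, -1.0]]
wrist_force: [1.0, -0.3, -0.6]
gripper_width: 0.5
gripper_force: 0.0
```

Call:
move_arm:
  series:
    - [[0, 0, -0.99], [0, 0, 0], 0.5]
    - [[0, 0, -0.99], [0, 0, 0], 0.5]
    - [[0, 0, -0.99], [0, 0, 0], 0.5]
    - [[0, 0, -0.99], [0, 0, 0], 0.5]
    - [[0, 0, -0.99], [0, 0, 0.02], 0.5]
    - [[0, 0, -0.99], [0, 0, 0.04], 0.5]
    - [[0, 0, -0.99], [0, 0, 0.04], 0.5]
    - [[0, 0, -0.99], [0, 0, 0.04], 0.5]
    - [[0, 0, 0], [0, 0, 0], 0.5]
    - [[0, 0, 0], [0, 0, 0], 0.5]

```text
time_s: 10.6
tcp_pos: [0.4426, -0.3375, 0.198]
ee_rot: [[0.946, 0.323, -0.0], [0.323, -0.946, -0.0], [-0.0, 0.0, -1.0]]
wrist_force: [-0.5, -0.3, 0.4]
gripper_width: 0.499
gripper_force: 0.0
```

```bash
python3 - <<'E'
from h import *
d=cap('wrist','wrist3'); s=r.sense();print(s['tcp_pos'],s['ee_rot'],s['joints'],s['gripper_width'],s['time_s'])
for t,z in (('clip',0),('clip_grip',.0128),('clip_throat',.003)):
    print(t,[(np.round(x['centre'],1).tolist(),round(x['score'],2),atz(d,x['centre'],z).round(4)) for x in r.pinpoint(t,'wrist')])
c=r.cut_out('clip','wrist');print([(np.round(x['centre'],1).tolist(),round(x['score'],2)) for x in c])
u,v=map(int,c[0]['centre'])
u0=max(0,min(480,u-80));v0=max(0,min(360,v-60));print(u0,v0)
cv2.imwrite('pics/c3.png',cv2.resize(d['img'][v0:v0+120,u0:u0+160],(800,600),interpolation=cv2.INTER_CUBIC)[:,:,::-1])
E
```

```text
[ 0.44309873 -0.33766972  0.19871926] [[ 9.46131079e-01  3.23781071e-01  1.34126305e-03]
 [ 3.23782558e-01 -9.46130887e-01 -1.09517569e-03]
 [ 9.14413244e-04  1.47045734e-03 -9.99998501e-01]] [-2.06224479e+01  1.64774002e+01 -1.13972875e+01  3.58482776e-02
 -6.20312919e+01  1.29497464e+02] 0.5047775307231469 10.65
clip [([324.5, 193.4], 0.84, array([ 0.4669, -0.3291,  0.    ]))]
clip_grip [([329.2, 220.9], 0.8, array([ 0.4433, -0.3423,  0.0128]))]
clip_throat [([329.2, 187.1], 0.95, array([ 0.475 , -0.3315,  0.003 ]))]
[([325.3, 203.0], 0.94)]
245 143
```

View pics/c3.png

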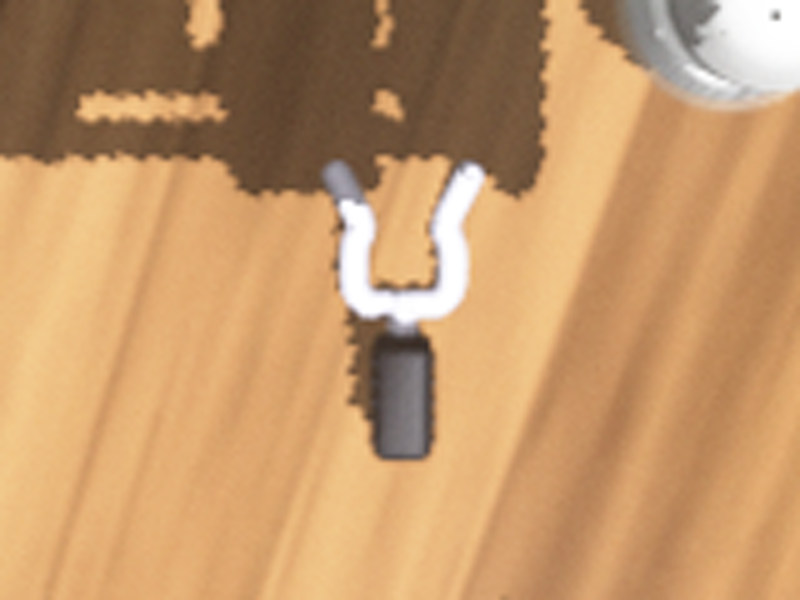

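The crop shows the clip lying flat with its mouth at (403,175) and grip at (402,400). It lies along the tool's x axis and is the only such clip here; the keys and other items aren't alike. Descend and grip.

Call:
move_arm:
  series:
    - [[0, 0, 0], [-0.004, 0.001, 0.08], 0.45]
    - [[0, 0, 0], [0, 0, 0.08], 0.45]
    - [[0, 0, 0], [0, 0, 0.08], 0.45]
    - [[0, 0, 0], [0, 0, 0.08], 0.45]
    - [[0, 0, 0], [0, 0, 0.04], 0.45]
    - [[0, 0, 0], [0, 0, 0.02], 0.45]
    - [[0, 0, 0], [0, 0, 0.008], 0.45]
    - [[0, 0, 0], [0, 0, 0], 0.45]
    - [[0, 0, 0], [0, 0, 0], 0.45]

```text
time_s: 11.75
tcp_pos: [0.4419, -0.3388, 0.0052]
ee_rot: [[0.946, 0.325, 0.003], [0.325, -0.946, -0.001], [0.002, 0.002, -1.0]]
wrist_force: [-0.3, -0.6, -0.2]
gripper_width: 0.45
gripper_force: 0.0
```

Call:
move_arm:
  series:
    - [[0, 0, 0], [0, 0, 0], 0]
    - [[0, 0, 0], [0, 0, 0], 0]
    - [[0, 0, 0], [0, 0, 0], 0]
    - [[0, 0, 0], [0, 0, 0], 0]
    - [[0, 0, 0], [0, 0, 0], 0]
    - [[0, 0, 0], [0, 0, 0], 0]
    - [[0, 0, 0], [0, 0, 0], 0]
    - [[0, 0, 0], [0, 0, 0], 0]

```text
time_s: 12.55
tcp_pos: [0.4408, -0.3384, 0.0039]
ee_rot: [[0.946, 0.325, 0.0], [0.325, -0.946, -0.0], [0.0, 0.0, -1.0]]
wrist_force: [-0.5, -0.2, 2.0]
gripper_width: 0.134
gripper_force: 30.0
```

Gripped at 11.7 mm width. Lifting and carrying it to about 85 mm behind the spindle axis.

Call:
move_arm:
  series:
    - [[0, 0, 0], [0, 0, -0.02], 0]
    - [[0, 0, 0], [0, 0, -0.06], 0]
    - [[0, 0, 0], [0, 0, -0.08], 0]
    - [[0, 0, 0], [0, 0, -0.08], 0]
    - [[0, 0, 0], [0, 0, -0.08], 0]
    - [[0, 0, 0], [0, 0, -0.08], 0]
    - [[0, 0, 0], [0.014, -0.08, 0], 0]
    - [[0, 0, 0], [0.014, -0.08, 0], 0]
    - [[0, 0, 0], [0.014, -0.08, 0], 0]
    - [[0, 0, 0], [0.014, -0.08, 0], 0]
    - [[0, 0, 0], [0.014, -0.08, 0], 0]
    - [[0, 0, 0], [0.014, -0.08, 0], 0]

```text
time_s: 13.75
tcp_pos: [0.4016, -0.0964, 0.2042]
ee_rot: [[0.946, 0.325, 0.001], [0.325, -0.946, 0.0], [0.001, -0.0, -1.0]]
wrist_force: [1.1, 1.2, 0.1]
gripper_width: 0.135
gripper_force: 30.0
```

Call:
move_arm:
  series:
    - [[0, 0, 0], [0.014, -0.05, 0], 0]
    - [[0, 0, 0], [0, -0.026, 0.02], 0]
    - [[0, 0, 0], [0, 0, 0], 0]
    - [[0, 0, 0], [0, 0, 0], 0]

```text
time_s: 14.15
tcp_pos: [0.3966, -0.0596, 0.1941]
ee_rot: [[0.945, 0.326, 0.0], [0.326, -0.945, -0.0], [0.0, 0.0, -1.0]]
wrist_force: [-0.6, -1.0, -0.6]
gripper_width: 0.136
gripper_force: 30.0
```

```bash
python3 - <<'E'
from h import *
d=cap('wrist','wrist4'); s=r.sense();p=s['tcp_pos'];R=s['ee_rot'];print(p,R,s['gripper_width'],s['wrist_force'],s['time_s'])
A=np.array([.4778,-.030,.187]);print('head',proj(d,A),'tool frame',R.T@(A-p))
# expected clip: origin 28 mm ahead of TCP
for n,o in (('origin',.028),('tips',.047)): print(n,proj(d,p+R[:,0]*o-np.array([0,0,.001])))
cv2.imwrite('pics/c4.png',cv2.resize(d['img'][60:360,120:520],(800,600),interpolation=cv2.INTER_CUBIC)[:,:,::-1])
E
```

```text
[ 0.39689132 -0.05988135  0.19422887] [[ 9.45667525e-01  3.25134629e-01  6.36723576e-04]
 [ 3.25134769e-01 -9.45667683e-01 -1.26203058e-04]
 [ 5.61095924e-04  3.26367107e-04 -9.99999789e-01]] 0.13471220466282768 [-0.42845135 -0.97276444 -0.55183063] 14.2
head [321.71390392 113.89656185] tool frame [ 0.08622413 -0.00195397  0.00727661]
origin [325.91728343 239.27734902]
tips [325.94793859 200.49690252]
```

View pics/c4.png

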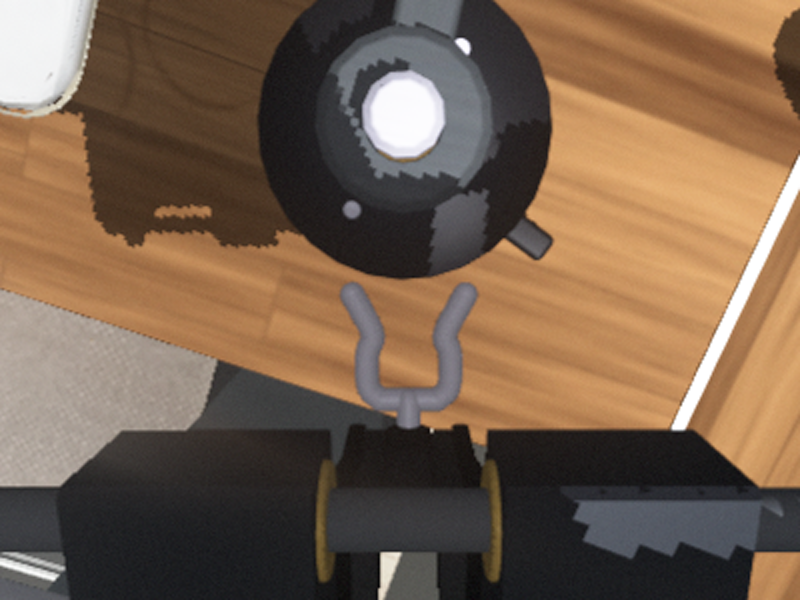

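The head is at (321.5,117.5) and the clip's midline at column 324.5, so I'll shift about -1.6 mm in tool y. Then lower to 1 mm above the boss top and advance.

Call:
move_arm:
  series:
    - [[0, 0, 0], [0, -0.0032, 0.024], 0]
    - [[0, 0, 0], [0, 0, 0.02], 0]
    - [[0, 0, 0], [0, 0, 0.0044], 0]
    - [[0, 0, 0], [0, 0, 0], 0]
    - [[0, 0, 0], [0, 0, 0], 0]

```text
time_s: 14.7
tcp_pos: [0.3965, -0.0583, 0.1698]
ee_rot: [[0.946, 0.325, 0.0], [0.325, -0.946, -0.0], [0.0, 0.0, -1.0]]
wrist_force: [-0.1, -0.4, 0.3]
gripper_width: 0.138
gripper_force: 30.0
```

Call:
move_arm:
  series:
    - [[0, 0, 0], [0.02, 0, 0], 0]
    - [[0, 0, 0], [0.02, 0, 0], 0]
    - [[0, 0, 0], [0.014, 0, 0], 0]
    - [[0, 0, 0], [0.01, 0, 0], 0]
    - [[0, 0, 0], [0, 0, 0], 0]
    - [[0, 0, 0], [0, 0, 0], 0]

```text
time_s: 15.3
tcp_pos: [0.4263, -0.0476, 0.1693]
ee_rot: [[0.946, 0.325, -0.001], [0.325, -0.946, -0.0], [-0.001, -0.0, -1.0]]
wrist_force: [-0.1, -0.4, -1.1]
gripper_width: 0.136
gripper_force: 30.0
```

```bash
python3 - <<'E'
from h import *
d=cap('wrist','wrist5'); s=r.sense();p=s['tcp_pos'];R=s['ee_rot'];print(p,s['gripper_width'],s['wrist_force'],s['time_s'])
A=np.array([.4778,-.030,.187]);print('head',proj(d,A),'tool frame',R.T@(A-p))
cv2.imwrite('pics/c5.png',cv2.resize(d['img'][130:310,200:440],(800,600),interpolation=cv2.INTER_CUBIC)[:,:,::-1])
E
```

```text
[ 0.42609854 -0.04765773  0.16937318] 0.13592402441728013 [ 0.17604466 -0.24915791 -0.28758215] 15.35
head [325.54996722 189.63977915] tool frame [ 0.05462181  0.00010879 -0.01766315]
```

View pics/c5.png

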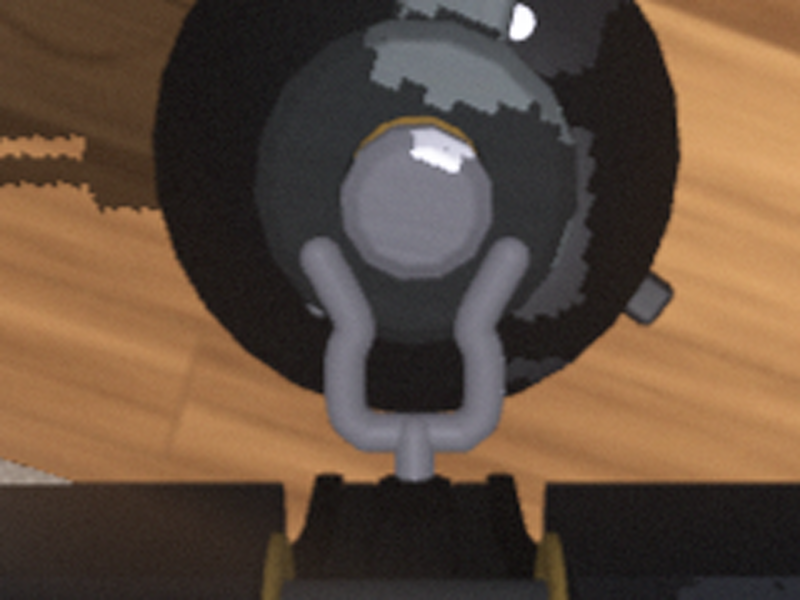

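The clip (midline column 415) is aligned with the spindle (column 417). Advancing in small steps and watching the force.

Call:
move_arm:
  series:
    - [[0, 0, 0], [0.004, 0, -0.0008], 0]
    - [[0, 0, 0], [0.004, 0, 0], 0]
    - [[0, 0, 0], [0.004, 0, 0], 0]
    - [[0, 0, 0], [0.004, 0, 0], 0]
    - [[0, 0, 0], [0.003, 0, 0], 0]
    - [[0, 0, 0], [0.002, 0, 0], 0]
    - [[0, 0, 0], [0, 0, 0], 0]

```text
time_s: 16.05
tcp_pos: [0.4365, -0.0442, 0.1699]
ee_rot: [[0.946, 0.325, -0.0], [0.325, -0.946, -0.0], [-0.0, 0.0, -1.0]]
wrist_force: [0.4, 0.3, -0.7]
gripper_width: 0.138
gripper_force: 30.0
```

Call:
move_arm:
  series:
    - [[0, 0, 0], [0.002, 0, 0], 0]
    - [[0, 0, 0], [0.002, 0, 0], 0]
    - [[0, 0, 0], [0.002, 0, 0], 0]

```text
time_s: 16.35
tcp_pos: [0.4392, -0.0433, 0.1699]
ee_rot: [[0.946, 0.325, -0.0], [0.325, -0.946, -0.0], [-0.0, 0.0, -1.0]]
wrist_force: [-0.9, -0.5, -0.1]
gripper_width: 0.14
gripper_force: 30.0
```

Call:
move_arm:
  series:
    - [[0, 0, 0], [0.002, 0, 0], 0]
    - [[0, 0, 0], [0.002, 0, 0], 0]
    - [[0, 0, 0], [0.002, 0, 0], 0]

```text
time_s: 16.65
tcp_pos: [0.4405, -0.0428, 0.1693]
ee_rot: [[0.946, 0.325, -0.004], [0.325, -0.946, -0.001], [-0.004, -0.0, -1.0]]
wrist_force: [-4.3, -2.3, -0.8]
gripper_width: 0.139
gripper_force: 30.0
```

Call:
move_arm:
  series:
    - [[0, 0, 0], [0.002, 0, 0], 0]
    - [[0, 0, 0], [0.002, 0, 0], 0]

```text
time_s: 16.85
tcp_pos: [0.4417, -0.0423, 0.1691]
ee_rot: [[0.946, 0.325, -0.006], [0.325, -0.946, -0.001], [-0.006, -0.001, -1.0]]
wrist_force: [-5.8, -2.5, -0.2]
gripper_width: 0.135
gripper_force: 30.0
```

Call:
move_arm:
  series:
    - [[0, 0, 0], [0.002, 0, 0], 0]
    - [[0, 0, 0], [0.002, 0, 0], 0]

```text
time_s: 17.05
tcp_pos: [0.4446, -0.0414, 0.1694]
ee_rot: [[0.946, 0.325, -0.003], [0.325, -0.946, -0.001], [-0.003, -0.0, -1.0]]
wrist_force: [-2.5, -1.9, -0.3]
gripper_width: 0.137
gripper_force: 30.0
```

Call:
move_arm:
  series:
    - [[0, 0, 0], [0.002, 0, 0], 0]
    - [[0, 0, 0], [0.002, 0, 0], 0]

```text
time_s: 17.25
tcp_pos: [0.4497, -0.0398, 0.1706]
ee_rot: [[0.945, 0.326, 0.005], [0.326, -0.946, 0.001], [0.005, 0.001, -1.0]]
wrist_force: [0.2, -1.0, -2.2]
gripper_width: 0.138
gripper_force: 30.0
```

Call:
move_arm:
  series:
    - [[0, 0, 0], [0.002, 0, 0], 0]
    - [[0, 0, 0], [0.002, 0, 0], 0]

```text
time_s: 17.45
tcp_pos: [0.4502, -0.0395, 0.1702]
ee_rot: [[0.946, 0.325, 0.001], [0.325, -0.946, 0.0], [0.001, 0.0, -1.0]]
wrist_force: [-0.0, -1.2, -1.0]
gripper_width: 0.131
gripper_force: 30.0
```

Call:
move_arm:
  series:
    - [[0, 0, 0], [0.002, 0, 0], 0]
    - [[0, 0, 0], [0.002, 0, 0], 0]

```text
time_s: 17.65
tcp_pos: [0.4509, -0.0391, 0.1699]
ee_rot: [[0.946, 0.325, -0.002], [0.325, -0.946, -0.0], [-0.002, -0.0, -1.0]]
wrist_force: [-3.1, -2.1, 0.9]
gripper_width: 0.138
gripper_force: 30.0
```

Call:
move_arm:
  series:
    - [[0, 0, 0], [0.002, 0, 0], 0]
    - [[0, 0, 0], [0, 0, 0], 0]

```text
time_s: 17.85
tcp_pos: [0.4511, -0.039, 0.1697]
ee_rot: [[0.946, 0.325, -0.003], [0.325, -0.946, -0.001], [-0.003, -0.0, -1.0]]
wrist_force: [-5.0, -0.1, 2.3]
gripper_width: 0.135
gripper_force: 30.0
```

Force is rising with little motion, so it is close to the hard stop. One or two more steps to confirm.

Call:
move_arm:
  series:
    - [[0, 0, 0], [0.002, 0, 0], 0]
    - [[0, 0, 0], [0.001, 0, 0], 0]
    - [[0, 0, 0], [0, 0, 0], 0]

```text
time_s: 18.15
tcp_pos: [0.4512, -0.039, 0.1695]
ee_rot: [[0.946, 0.325, -0.006], [0.325, -0.946, -0.002], [-0.006, -0.001, -1.0]]
wrist_force: [-8.1, -2.6, 3.8]
gripper_width: 0.136
gripper_force: 30.0
```

```bash
python3 - <<'E'
from h import *
d=cap('wrist','wrist6'); s=r.sense();print(s['tcp_pos'],s['wrist_force'],s['time_s'])
cv2.imwrite('pics/c6.png',cv2.resize(d['img'][180:330,220:420],(800,600),interpolation=cv2.INTER_CUBIC)[:,:,::-1])
E
```

```text
[ 0.45119601 -0.03901623  0.16952294] [-7.64928651 -2.54682856  4.39262254] 18.2
```

View pics/c6.png

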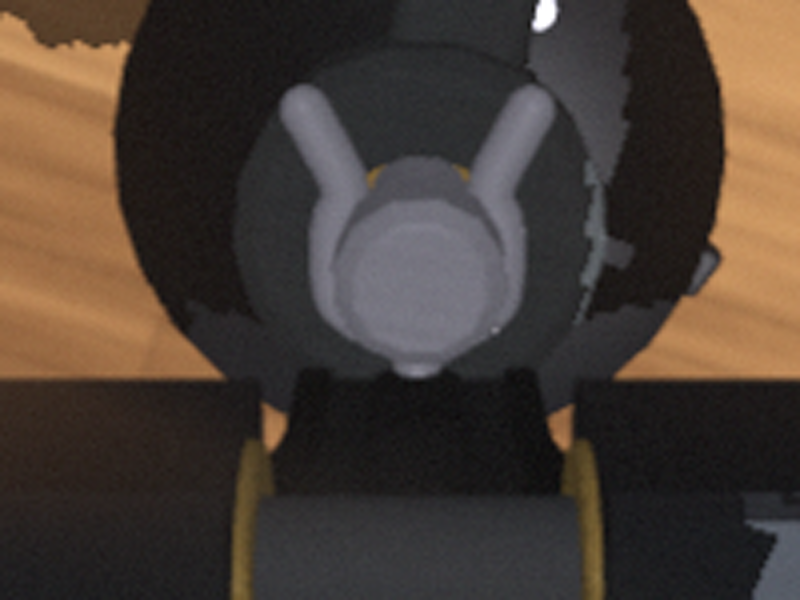

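The legs are round the waist, with the throat past the spindle and the loop closed against it, at a hard stop of 8 N. Ease off, open and lift away.

Call:
move_arm:
  series:
    - [[0, 0, 0], [-0.003, 0, 0], 0]
    - [[0, 0, 0], [0, 0, 0], 0.5]
    - [[0, 0, 0], [0, 0, 0], 0.5]
    - [[0, 0, 0], [0, 0, 0], 0.5]
    - [[0, 0, 0], [0, 0, 0], 0.5]
    - [[0, 0, 0], [-0.004, 0, -0.02], 0.5]
    - [[0, 0, 0], [-0.01, 0, -0.05], 0.5]
    - [[0, 0, 0], [-0.04, 0, -0.05], 0.5]
    - [[0, 0, 0], [-0.04, 0, -0.05], 0.5]
    - [[0, 0, 0], [0, 0, 0], 0.5]
    - [[0, 0, 0], [0, 0, 0], 0.5]

```text
time_s: 19.3
tcp_pos: [0.4081, -0.0539, 0.2559]
ee_rot: [[0.946, 0.325, 0.003], [0.325, -0.946, 0.001], [0.003, -0.0, -1.0]]
wrist_force: [0.2, 0.4, -0.1]
gripper_width: 0.501
gripper_force: 0.0
```

```bash
python3 - <<'E'
from h import *
d=cap('wrist','wrist7'); s=r.sense();print(s['tcp_pos'],s['wrist_force'],s['time_s'])
A=[.4775,-.030,.187];u,v=map(int,proj(d,A));print(u,v)
u0=max(0,min(480,u-80));v0=max(0,min(360,v-60))
cv2.imwrite('pics/c7.png',cv2.resize(d['img'][v0:v0+120,u0:u0+160],(800,600),interpolation=cv2.INTER_CUBIC)[:,:,::-1])
for t,z in (('clip',.165),('clip_throat',.168),('clip_grip',.178)): print(t,[(round(x['score'],2),atz(d,x['centre'],z).round(4)) for x in r.pinpoint(t,'wrist')])
E
```

```text
[ 0.40794138 -0.05385818  0.25498214] [ 0.15640271  0.03570566 -0.15072829] 19.35
324 145
clip [(0.72, array([ 0.5274, -0.1525,  0.165 ])), (0.64, array([ 0.4763, -0.0298,  0.165 ]))]
clip_throat [(0.57, array([ 0.4834, -0.0283,  0.168 ]))]
clip_grip [(0.96, array([ 0.4515, -0.0393,  0.178 ]))]
```

View pics/c7.png

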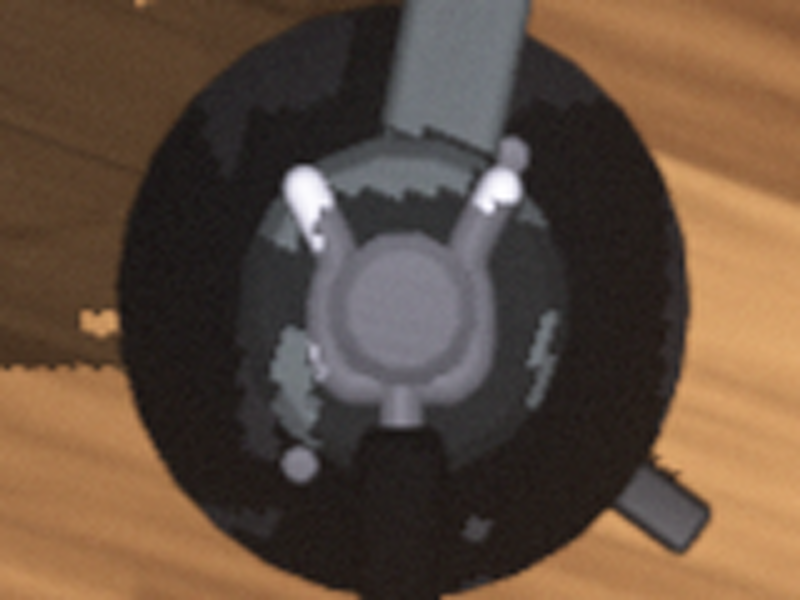

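The clip sits centred round the spindle under the head, with its loop at (402,310). It has been released and the gripper is clear.

```bash
python3 -c "
from station import r
print(r.finish_job())"
```

```text
the job is handed in; nothing more can be done
None
```

The crank is pressed down to its hard stop, the spring clip is snapped into the groove and seated round the spindle, and the job is handed in; no verdict came back. The wrist force readings stayed under 14 N.

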